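# Snap a push grease gun onto the winder's tilted nipple and hold the stroke

## Task

Grease the coil winder's spindle bearing that sits next to the handwheel: lift the push-type grease gun out of its holder, sight its coupler along that bearing's tilted grease nipple with the mouth a centimetre or two clear of the head and steady it there for about a second. Then push it straight and squarely on until it snaps over the head, keep pushing until the barrel has slid well over half of its stroke down against its spring, and finish like that, gripping the gun with the stroke held in. Leave the other bearing's nipple alone and do not knock over or shove the other things on the tables.

Things in the scene. Friction and masses are not known exactly. Their poses are not given: they have to be found in the camera images.
- grease_gun: Push-type grease gun, 126 mm long, 0.27 kg, round about its axis, standing mouth down in its holder. Origin on the axis in the plane of the coupler's mouth (at stroke 0); z runs along the gun to its black end cap. Along z: coupler 0-24 mm (25 mm across), pump tube (10) to 46, barrel neck (26) to 54, collar (38) to 62, straight knurled grip and cap (31) to 126. Lifts straight up; 60 mm clears the holder.
- gun_grip (a point): Point on the gun's axis where to grip it, 92 mm along z from the gun's origin, 34 mm below the top of the end cap and 30 mm above the collar; the grip is 31 mm across there. It stands about 104 mm above the table at the start.
- gun_coupler (a joint): Stroke of the gun in m: how far the coupler and its pump tube have slid up into the barrel. 0 as it stands, 0.014 at the stop. Its spring holds it out with 9 N, then 0.5 N more for each mm (13 N at 8 mm, 16 N at the stop).
- coupler_mouth (a point): Centre of the coupler's open mouth, which moves with the stroke. The mouth is a funnel 21 mm wide that narrows to a 13 mm bore within 6 mm, with four sprung jaws at the bottom of the funnel.
- coupler_seat (a point): Point on the coupler's axis, 11 mm inside the mouth, where the centre of the nipple's ball sits once the coupler has snapped on. The jaws let the ball past at about 10 N of push, before the stroke begins, and hold it against a pull of about 8 N.
- nipple: The grease nipple to use, bare steel, on the bearing next to the handwheel. Origin at the centre of its 11 mm ball head, 96 mm above the table; z points outwards along the nipple, 30 degrees from vertical, leaning along the spindle towards the handwheel. The neck below is 7 mm thick; a 13 mm hexagon begins 12 mm below the ball's centre. The gun goes on with its z along this z.
- other_nipple: The same kind of nipple on the other bearing, 92 mm along the spindle, beside the paper core, leaning the same way. Not to be used.
- winder: Hand-cranked coil winder screwed to the table: dark plate 112 x 170 x 10 mm (x, y, z), two grey pillow-block bearings at y = +46 and -46 mm, spindle along y 42 mm above the table, spoked handwheel (84 mm) with black crank handle at the +y end (reaching y = 138 mm), brown paper core at the -y end (to y = -161 mm). Origin under the plate's middle. Highest: the nipples, 101 mm.
- gun_holder: Holder of the gun, fixed to the bench: grey round foot 80 mm across and a steel cup 37 mm across (29 mm bore), rim 66 mm above the table; the gun's collar rests on the rim. Origin under its middle.
- swab_cup: Steel cup with brushes, cup 55 mm wide and 61 mm high, brush tips 160 mm high; stands near the holder. Leave it where it is.
- glue_bottle: White squeeze bottle with red tip, 44 mm wide, 129 mm high; stands near the holder. Leave it where it is.
- flux_tin: Low round tin with red lid, 59 mm wide, 23 mm high. Leave it where it is.
- spool_c: Small black-flanged spool of copper wire, about 50 mm wide, 36 mm high. Leave it where it is.
- nippers: Green-handled nippers, 117 mm long, lying flat on the table of the winder. Leave them where they are.
- spool_b: Small black-flanged spool of white wire, about 45 mm wide, 26 mm high, on the table beyond the handwheel. Leave it where it is.
- awl_pale: Wood-handled awl, 97 mm long, lying on the bench near the holder. Leave it where it is.

How it is judged:
By the outcome, as a careful person would: the job done as asked, in the order asked, and still so for the second after the job is handed in, while the arm keeps its last pose, push and grip.
It also fails if it takes over 42 s, if anything falls off the work surface, if the arm or the gripper's body presses on something with over 40 N, if the wrist force passes 120 N, or if a joint passes its speed limit or range.

## Robot

A 6-joint arm with a two-finger parallel gripper is mounted at the origin on a cart in front of the work surface, level with it; the furniture and walls round the work are solid. World frame = base frame: x ahead of the robot, y to its left, z up, the work surface at z = 0. Lengths are in m, angles in degrees, forces in N, time in s.
With the tool pointing down it reaches from about 0.4 to 0.825 m from the base axis. Payload 7 kg.
Tool frame: the origin (TCP) lies on the centre line of the jaws, within the pads' length; the fingertips stand 11 mm ahead of it and the grasp point (between the pads) lies 8 mm behind it; z points along the fingers, y is the direction in which the jaws open and shut (so a half turn about z gives the same grasp; the last joint's range is limited). The gripper opens to 88 mm and grips with 3 to 60 N. Pads are 19 mm wide; open, the fingers measure 130 mm over their backs; the gripper's body (78 mm by 193 mm) begins 47 mm behind the grasp point.
Start: joints at [92.882, 20.546, 0.682, 0, -70.136, -16.507], TCP at [0.159, 0.656, 0.238] pointing down, gripper open.
Joint ranges: [-176.03, 176.03], [-82.01, 121.73], [-58.28, 71.71], [-173.87, 95.51], [-174.79, -0.11], [-173.66, 173.66]. Speed limits (degrees/s): [136.94, 136.94, 172.46, 180, 180, 180].

## Interface

Orientations are given as [roll, pitch, yaw] about the fixed x, y, z axes, in that order (R = Rz(yaw) Ry(pitch) Rx(roll)).
In Python, from plant import ctrl, cams, order gives the robot as it stands.
- The arm moves only by the tool jog_arm, never from a script. Its argument "motion" is a list of rows, each an object with "offset": the shift along the tool's x, y, z in mm, a list of three; "roll": the turn about the tool's z in rad; "hand": the finger opening in mm, from 0 to 87.6. A call has 1 to 20 rows; each row is the pose to reach, as a shift and turn from the pose commanded when the call began, along the tool's axes at that moment; what a row does not reach only later rows make up. A row lasts 1/12 s, in which the tool goes at most 41.7 mm and 7.16 degrees, less where a joint would pass 70% of its speed; a pose out of reach is approached as far as the arm can. A call with a gripper value outside its range is refused whole. The fingers move at their own pace and stop on an object; the grip force is fixed at half the most. Time passes only in rows, so rows that repeat a pose let the fingers close. It gives the time, the measured TCP pose, the force and the opening at its end, in the units of the state.
- ctrl.get_obs(): the state, without advancing time (a new reading comes with each control period).
- cams.snapshot(name): name is "scene" or "top" or "wrist"; returns a dict with "img" (384x512x3 uint8, red, green, blue), "K" (3x3 intrinsics, pixels), "cam_to_world" (4x4, takes a point from camera to world coordinates); the wrist camera has in their place "T_tool_cam" (4x4, takes a point from camera to tool coordinates, whose origin is the TCP and whose axes are the flange's). Camera axes: x right, y down, z forward; pixel columns grow to the right and rows downward; lengths in m; the calibration is good to about 2 mm. A picture is of the moment at which its call begins: read the wrist's pose just before it. There is no depth.
- order.close_job(): hands the job in, once; it reports no verdict.
The state is a dict: "clock": time; "joint_pos": joint angles; "qvel": joint speeds; "tau": joint torques, N m; "tool_pos": TCP position; "orientation": TCP orientation; "force": force on the tool from outside, world axes, zero at the start; "moment": the same for the moment, N m; "opening": finger opening in m.
Only numpy, scipy, OpenCV 4.12 (cv2) and the standard library are available. Lean on these libraries where they do the work, as an engineer would, in place of code of your own. Each camera call takes 0.05 s, during which the arm holds its last target. There are 200 camera calls.

## Working session

There is one attempt and no reset: what is moved stays moved. The work goes in short steps, Python scripts to look and compute and a tool call to move; the robot and the scene stay as the last step left them, time stands still between calls to the robot, and variables do not carry over. Pictures are saved under pics/ and viewed, about 8 in all and at most 12, crops included, and the job is handed in when it is done.

Besides the shell and the picture viewer there is one more tool, called after "Call:" as name(argument=value, ...), one argument or row to a line, values as JSON. jog_arm: Moves the arm, as the interface text tells. Its arguments: {"type":"object","properties":{"motion":{"type":"array"}},"required":["motion"]}

```bash
ls; mkdir -p pics; python3 - <<'E'
from plant import ctrl,cams
import cv2,numpy as np
print(ctrl.get_obs())
for n in("scene","top"):
    s=cams.snapshot(n); np.savez(f"pics/{n}0.npz",**s); print(n,s["K"].round(1).tolist(),s["cam_to_world"].round(3).tolist())
    cv2.imwrite(f"pics/{n}0.png",cv2.cvtColor(s["img"],cv2.COLOR_RGB2BGR))
a=cv2.imread("pics/scene0.png");b=cv2.imread("pics/top0.png")
E
```

```text
pics
{'clock': 0.0, 'joint_pos': array([ 9.28825262e+01,  2.05910791e+01,  6.33600196e-01, -1.95560897e-02,
       -7.01349886e+01, -1.65060529e+01]), 'qvel': array([-0.03751577, -0.0208105 ,  0.04077757, -0.02560716,  0.04963431,
       -0.01277366]), 'tau': array([ 7.39320203e-04, -5.82710016e+01,  2.93051237e+01,  6.99691191e+00,
        6.98405929e-03, -1.50035248e-04]), 'tool_pos': array([0.15891692, 0.65554572, 0.23662714]), 'orientation': array([ 1.79906120e+02, -8.64767932e-03, -1.36301798e+01]), 'force': array([-0.57708897, -0.52514723,  0.51695526]), 'moment': array([-0.00094508,  0.01929552, -0.02729202]), 'opening': 0.08781375427908286}
scene [[471.0, 0.0, 265.2], [0.0, 471.0, 182.6], [0.0, 0.0, 1.0]] [[-0.903, -0.178, 0.392, -0.132], [-0.429, 0.423, -0.798, 1.416], [-0.024, -0.888, -0.459, 0.889], [0.0, 0.0, 0.0, 1.0]]
top [[394.7, 0.0, 258.2], [0.0, 394.7, 194.8], [0.0, 0.0, 1.0]] [[-0.071, -0.977, 0.2, 0.171], [-0.997, 0.069, -0.018, 0.076], [0.004, -0.201, -0.98, 1.838], [0.0, 0.0, 0.0, 1.0]]
```

View pics/scene0.png

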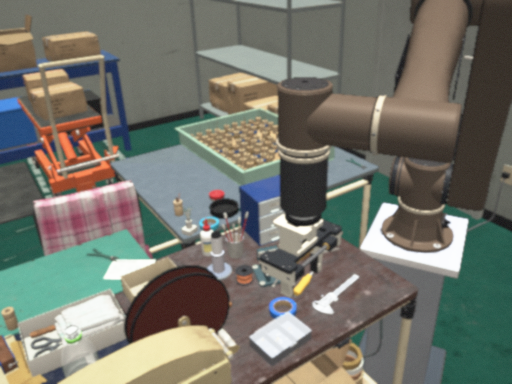

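View pics/top0.png

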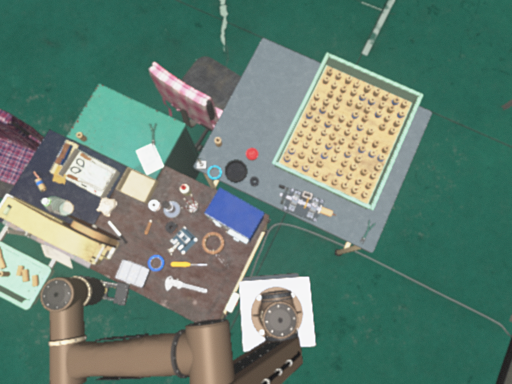

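The scene view shows the gun in its holder at about (217,262), with the bottle at (206,238) and the swab cup at (234,240). The top view shows the winder at about (305,203) on the grey table and the holder at about (172,208). I'll zoom in on both next.

```bash
cat > h.py <<'E'
import numpy as np,cv2
def ray(s,uv,z):
    "pixel -> world point on plane z"
    T=s["cam_to_world"]; d=T[:3,:3]@np.linalg.solve(s["K"],[uv[0],uv[1],1]); o=T[:3,3]
    return o+d*(z-o[2])/d[2]
def proj(s,p):
    T=s["cam_to_world"]; c=s["K"]@(T[:3,:3].T@(np.array(p)-T[:3,3])); return c[:2]/c[2]
def save(img,box,f,n):
    u0,v0,u1,v1=box
    cv2.imwrite(n,cv2.resize(cv2.cvtColor(img[v0:v1,u0:u1],cv2.COLOR_RGB2BGR),None,fx=f,fy=f,interpolation=cv2.INTER_CUBIC))
E
python3 - <<'E'
from h import *
t=np.load("pics/top0.npz");s=np.load("pics/scene0.npz")
save(t["img"],(130,165,230,225),4,"pics/a.png");save(t["img"],(270,170,350,230),5,"pics/b.png");save(s["img"],(180,210,280,300),4,"pics/c.png")
a,b,c=[cv2.imread(f"pics/{k}.png") for k in"abc"]
o=np.zeros((600,800,3),np.uint8);o[:240,:400]=a;o[:300,400:800]=b;o[240:600,:400]=c;cv2.imwrite("pics/z1.png",o)
for uv in [(172,208),(154,205),(185,188)]:print(uv,ray(t,uv,0.0))
for uv in [(217,270)]:print(ray(s,uv,0))
print(ray(t,(307,203),.05))
E
```

```text
(172, 208) [0.51058794 0.45204151 0.        ]
(154, 205) [0.53094296 0.5363849  0.        ]
(185, 188) [0.60293827 0.38762657 0.        ]
[5.12630157e-01 4.50061223e-01 1.11022302e-16]
[ 0.48096064 -0.17874003  0.05      ]
```

View pics/z1.png

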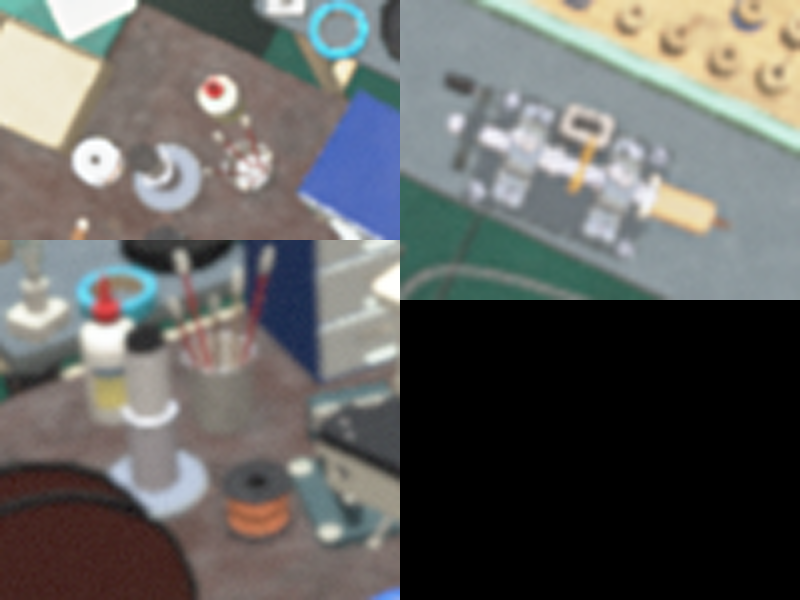

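In the zoom, the gun's cap in the scene view is at about (216.5,234.5), with the collar white at (217.5,253). In the top view the foot is at (171.8,209.2), the bottle at (184,189) and the swab cup at (192,205). The winder's handwheel end is on the left in the top view, with the nipple near (375,196).

The jog only turns the tool about its own vertical z, so I have to tilt the gun in the jaws. I'll do that by pivoting its coupler against the holder's rim.

```bash
python3 - <<'E'
from h import *
from plant import ctrl,cams
t=np.load("pics/top0.npz");s=np.load("pics/scene0.npz")
print("cap",ray(s,(216.5,234.5),.138),ray(t,(167.5,205),.138))
print("collar",ray(s,(217.3,251),.074))
print("foot",ray(t,(171.8,209.2),.008),ray(s,(219,270),.008))
print("bottle tip",ray(s,(206.2,222),.129),ray(t,(183.5,188),.129))
print("swab rim",ray(s,(234.5,239),.061),ray(t,(192,206),.061))
print("brush tips scene",[ray(s,u,.16).round(3) for u in [(225.5,214),(239.5,216),(246.5,214)]], [ray(t,u,.16).round(3) for u in[(184.5,200),(186,196.5),(190.5,194.5)]])
P=lambda u,v:(270+(u-400)/5,170+v/5)
print("core end",ray(t,P(718,218),.042),"hub",ray(t,P(487,133),.042),"bearing1",ray(t,P(527,130),.09),"bearing2",ray(t,P(625,172),.09))
w=cams.snapshot("wrist");np.savez("pics/w0.npz",**w);print(w["K"].round(1).tolist(),w["T_tool_cam"].round(4).tolist())
E
```

```text
cap [0.49778052 0.45884027 0.138     ] [0.49975555 0.4430603  0.138     ]
collar [0.50429236 0.45215858 0.074     ]
foot [0.50346146 0.45149831 0.008     ] [0.50128572 0.4563268  0.008     ]
bottle tip [0.56938104 0.4006997  0.129     ] [0.57307538 0.37240018 0.129     ]
swab rim [0.49767342 0.36010353 0.061     ] [0.5021506 0.3482964 0.061    ]
brush tips scene [array([0.511, 0.38 , 0.16 ]), array([0.467, 0.374, 0.16 ]), array([0.453, 0.356, 0.16 ])] [array([0.512, 0.364, 0.16 ]), array([0.527, 0.357, 0.16 ]), array([0.535, 0.338, 0.16 ])]
core end [ 0.42433281 -0.29736579  0.042     ] hub [ 0.51882436 -0.09195528  0.042     ] bearing1 [ 0.50973649 -0.12378577  0.09      ] bearing2 [ 0.4651082  -0.20836864  0.09      ]
[[299.3, 0.0, 258.4], [0.0, 299.3, 189.6], [0.0, 0.0, 1.0]] [[-0.0011, -0.9682, -0.2503, 0.0668], [1.0, -0.001, -0.0007, -0.0001], [0.0004, -0.2503, 0.9682, -0.1484], [0.0, 0.0, 0.0, 1.0]]
```

Call:
jog_arm(
  motion=[
    {"offset":[32,10,0],"roll":0.075},
    {"offset":[64,20,0],"roll":0.15},
    {"offset":[96,30,0],"roll":0.225},
    {"offset":[127,39,0],"roll":0.3},
    {"offset":[159,49,0],"roll":0.375},
    {"offset":[191,59,0],"roll":0.45},
    {"offset":[223,69,0],"roll":0.525},
    {"offset":[254,79,0],"roll":0.6},
    {"offset":[286,89,0],"roll":0.675},
    {"offset":[318,98,0],"roll":0.75},
    {"offset":[350,108,0],"roll":0.825},
    {"offset":[381,118,0],"roll":0.897},
    {"offset":[381,118,0],"roll":0.897},
    {"offset":[381,118,0],"roll":0.897},
  ],
)

```text
$.motion[0]: bad value
```

Call:
jog_arm(
  motion=[
    {"offset":[32,10,0],"roll":0.075,"hand":87},
    {"offset":[64,20,0],"roll":0.15,"hand":87},
    {"offset":[96,30,0],"roll":0.225,"hand":87},
    {"offset":[127,39,0],"roll":0.3,"hand":87},
    {"offset":[159,49,0],"roll":0.375,"hand":87},
    {"offset":[191,59,0],"roll":0.45,"hand":87},
    {"offset":[223,69,0],"roll":0.525,"hand":87},
    {"offset":[254,79,0],"roll":0.6,"hand":87},
    {"offset":[286,89,0],"roll":0.675,"hand":87},
    {"offset":[318,98,0],"roll":0.75,"hand":87},
    {"offset":[350,108,0],"roll":0.825,"hand":87},
    {"offset":[381,118,0],"roll":0.897,"hand":87},
    {"offset":[381,118,0],"roll":0.897,"hand":87},
    {"offset":[381,118,0],"roll":0.897,"hand":87},
  ],
)

```text
clock: 1.32
tool_pos: [0.5028, 0.4501, 0.2368]
orientation: [179.9, -0.0, -65.2]
force: [-0.7, 0.2, 0.3]
opening: 0.0871
```

```bash
cat >> h.py <<'E'
from scipy.spatial.transform import Rotation as R
def wrist(name):
    from plant import ctrl,cams
    o=ctrl.get_obs(); w=dict(cams.snapshot("wrist"))
    T=np.eye(4);T[:3,:3]=R.from_euler("xyz",o["orientation"],degrees=True).as_matrix();T[:3,3]=o["tool_pos"]
    w["T_wt"]=T; w["cam_to_world"]=T@w["T_tool_cam"]; np.savez(f"pics/{name}.npz",**w)
    return w
def totool(w,p): return 1000*(np.linalg.inv(w["T_wt"])@np.append(p,1))[:3]
E
python3 - <<'E'
from h import *
w=wrist("w1"); save(w["img"],(0,0,512,384),1.5,"pics/w1.png")
print([proj(w,(.502,.451,z)).round(0).tolist() for z in(.138,.074,0)])
E
```

```text
[[259.0, 194.0], [259.0, 178.0], [258.0, 166.0]]
```

View pics/w1.png

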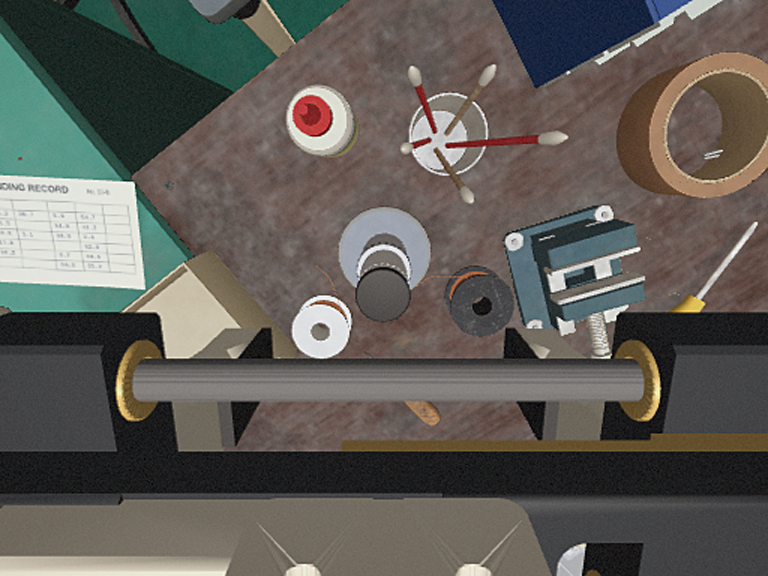

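The cap is at about (255.3,194.7) in the wrist image. The bottle and swab cup are up-image, clear of the fingers, and the low spools sit to either side.

```bash
python3 - <<'E'
from h import *
w=np.load("pics/w1.npz")
for n,u,z in[("cap",(255.3,194.7),.138),("foot",(256.3,167),.008),("cup rim/collar",(256,176),.074),("brush",(311,129),.16),("bottle",(209,77),.129)]:
    p=ray(w,u,z);print(n,p.round(4),totool(w,p).round(1))
E
```

```text
cap [0.5044 0.4526 0.138 ] [-1.7 -2.6 98.8]
foot [0.5046 0.4519 0.008 ] [ -1.1  -2.7 228.8]
cup rim/collar [0.5055 0.4499 0.074 ] [  1.1  -2.5 162.8]
brush [0.4904 0.384  0.16  ] [54.7 38.9 76.9]
bottle [0.5783 0.3811 0.129 ] [ 94.2 -39.7 107.8]
```

Call:
jog_arm(
  motion=[
    {"offset":[-1,-2.6,20],"roll":0,"hand":87},
    {"offset":[-1,-2.6,45],"roll":0,"hand":87},
    {"offset":[-1,-2.6,70],"roll":0,"hand":87},
    {"offset":[-1,-2.6,95],"roll":0,"hand":87},
    {"offset":[-1,-2.6,115],"roll":0,"hand":87},
    {"offset":[-1,-2.6,130],"roll":0,"hand":87},
    {"offset":[-1,-2.6,140],"roll":0,"hand":87},
    {"offset":[-1,-2.6,140],"roll":0,"hand":60},
    {"offset":[-1,-2.6,140],"roll":0,"hand":40},
    {"offset":[-1,-2.6,140],"roll":0,"hand":20},
    {"offset":[-1,-2.6,140],"roll":0,"hand":20},
    {"offset":[-1,-2.6,140],"roll":0,"hand":20},
    {"offset":[-1,-2.6,140],"roll":0,"hand":20},
    {"offset":[-1,-2.6,140],"roll":0,"hand":20},
    {"offset":[-1,-2.6,140],"roll":0,"hand":20},
    {"offset":[-1,-2.6,140],"roll":0,"hand":20},
  ],
)

```text
clock: 2.7
tool_pos: [0.5036, 0.4536, 0.0977]
orientation: [-180.0, 0.0, -65.0]
force: [2.4, 1.3, 0.8]
opening: 0.033
```

Call:
jog_arm(
  motion=[
    {"offset":[0,0,0],"roll":0,"hand":20},
    {"offset":[0,0,0],"roll":0,"hand":20},
    {"offset":[0,0,0],"roll":0,"hand":20},
    {"offset":[0,0,0],"roll":0,"hand":20},
    {"offset":[0,0,-8],"roll":0,"hand":20},
    {"offset":[0,0,-16],"roll":0,"hand":20},
    {"offset":[0,0,-24],"roll":0,"hand":20},
    {"offset":[0,0,-32],"roll":0,"hand":20},
    {"offset":[0,0,-38],"roll":0,"hand":20},
    {"offset":[0,0,-43],"roll":0,"hand":20},
    {"offset":[0,0,-43],"roll":0,"hand":20},
    {"offset":[0,0,-43],"roll":0,"hand":20},
  ],
)

```text
clock: 3.7
tool_pos: [0.5034, 0.4536, 0.1409]
orientation: [-180.0, 0.0, -65.0]
force: [-0.2, 0.1, -2.3]
opening: 0.0305
```

Call:
jog_arm(
  motion=[
    {"offset":[-2,0,0],"roll":0,"hand":20},
    {"offset":[-5,0,-0.3],"roll":0,"hand":20},
    {"offset":[-8,0,-0.5],"roll":0,"hand":20},
    {"offset":[-11,0,-0.7],"roll":0,"hand":20},
    {"offset":[-14,0,-0.8],"roll":0,"hand":20},
    {"offset":[-17,0,-0.9],"roll":0,"hand":20},
    {"offset":[-20,0,-0.7],"roll":0,"hand":20},
    {"offset":[-24,0,-0.3],"roll":0,"hand":20},
    {"offset":[-28,0,0.2],"roll":0,"hand":20},
    {"offset":[-31,0,0.7],"roll":0,"hand":20},
    {"offset":[-31,0,0.7],"roll":0,"hand":20},
  ],
)

```text
clock: 4.62
tool_pos: [0.4906, 0.4808, 0.1396]
orientation: [179.9, -0.2, -65.0]
force: [3.5, -4.3, 0.5]
opening: 0.0305
```

Call:
jog_arm(
  motion=[
    {"offset":[-3,0,1],"roll":0,"hand":20},
    {"offset":[-6,0,2],"roll":0,"hand":20},
    {"offset":[-9,0,3],"roll":0,"hand":20},
    {"offset":[-12,0,4],"roll":0,"hand":20},
    {"offset":[-14,0,4.3],"roll":0,"hand":20},
    {"offset":[-15,0,4.5],"roll":0,"hand":20},
    {"offset":[-15,0,4.5],"roll":0,"hand":20},
  ],
)

```text
clock: 5.2
tool_pos: [0.484, 0.4954, 0.1352]
orientation: [180.0, -0.0, -65.0]
force: [3.0, -2.2, -0.1]
opening: 0.0305
```

```bash
python3 - <<'E'
from h import *
from plant import cams
w=wrist("w2"); s=cams.snapshot("scene"); np.savez("pics/s2.npz",**s)
save(w["img"],(130,90,390,270),2,"pics/a.png");save(s["img"],(165,200,265,300),5,"pics/b.png")
a,b=cv2.imread("pics/a.png"),cv2.imread("pics/b.png")
o=np.zeros((500,1020,3),np.uint8);o[:360,:520]=a;o[:500,520:]=b
cv2.imwrite("pics/z2.png",cv2.resize(o,(800,392)))
E
```

```text
(no output)
```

View pics/z2.png

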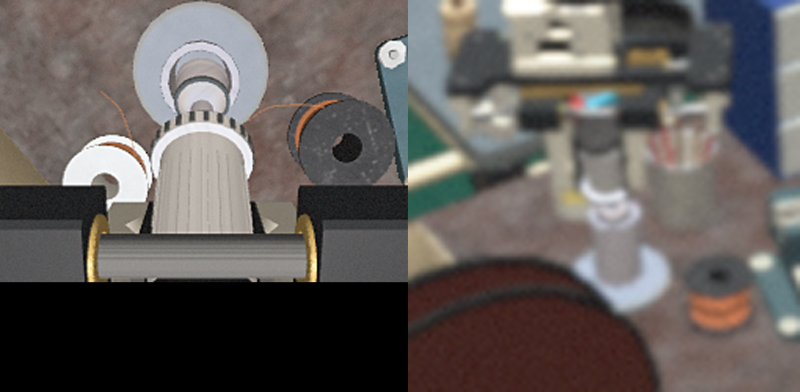

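The gun has pivoted in the jaws: its collar and coupler are visible, swung toward the camera, with the coupler still in the cup mouth. Next I'll lift it clear and measure the tilt.

Call:
jog_arm(
  motion=[
    {"offset":[-5,0,-9],"roll":0,"hand":20},
    {"offset":[-10,0,-18],"roll":0,"hand":20},
    {"offset":[-12,0,-36],"roll":0,"hand":20},
    {"offset":[-12,0,-56],"roll":0,"hand":20},
    {"offset":[-12,0,-76],"roll":0,"hand":20},
    {"offset":[-12,0,-90],"roll":0,"hand":20},
    {"offset":[-12,0,-100],"roll":0,"hand":20},
    {"offset":[-12,0,-100],"roll":0,"hand":20},
    {"offset":[-12,0,-100],"roll":0,"hand":20},
  ],
)

```text
clock: 6.05
tool_pos: [0.4784, 0.5066, 0.2352]
orientation: [-180.0, 0.1, -65.0]
force: [0.5, 0.7, -3.3]
opening: 0.0307
```

```bash
python3 - <<'E'
from h import *
from plant import cams
w=wrist("w3"); save(w["img"],(140,60,380,260),3.2,"pics/w3.png")
# predicted pixels (tool frame mm) of mouth centre & collar for tilt th
K=w["K"];T=np.linalg.inv(w["T_tool_cam"])
for th in(26,28,30,32,34):
    t=np.radians(th);a=np.array([-np.sin(t),0,-np.cos(t)])  # gun z in tool frame
    g=np.array([0,0,-.008]);r=[]
    for L in(-93.7,-31.7):
        c=T@np.append(g+a*L/1000,1);c=K@c[:3];r+=[((c[:2]/c[2]-[140,60])*3.2).round(0)]
    print(th,r)
E
```

```text
26 [array([379., 280.]), array([379., 463.])]
28 [array([379., 268.]), array([379., 458.])]
30 [array([379., 257.]), array([379., 454.])]
32 [array([379., 245.]), array([379., 450.])]
34 [array([379., 233.]), array([379., 446.])]
```

View pics/w3.png

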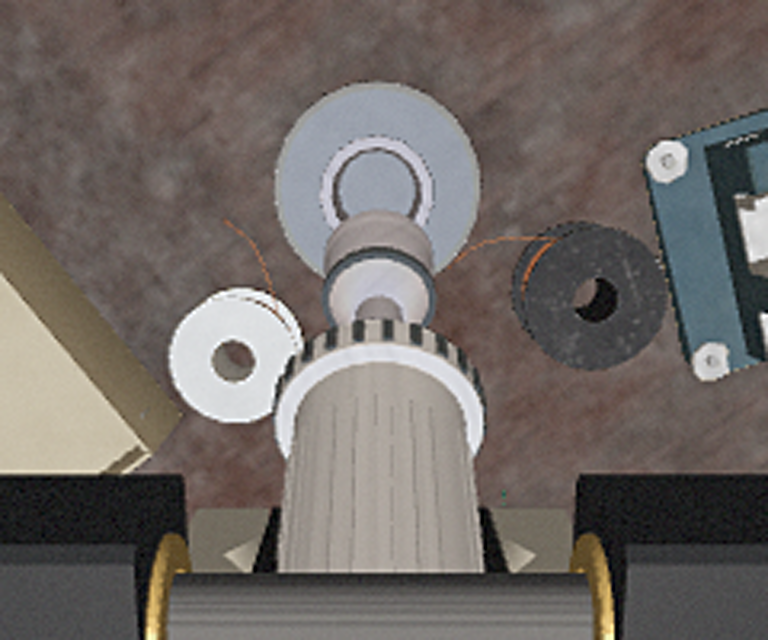

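The coupler's mouth edge is at crop (380,209) at the far side. The coupler's upper face is centred at about (381,288), and the collar's top ring has its upper edge at about v=340. The gun is centred in u.

```bash
python3 - <<'E'
from h import *
w=np.load("pics/w3.npz");K=w["K"];T=np.linalg.inv(w["T_tool_cam"])
for th in(24,26,28,30,32,34,36):
    t=np.radians(th);a=np.array([-np.sin(t),0,-np.cos(t)]);n=np.array([np.cos(t),0,-np.sin(t)])
    g=np.array([0,0,-8.]);r=[]
    for L,rad in((0,12.5),(24,12.5),(24,-12.5),(24,0),(62,19)):
        c=K@(T@np.append((g+a*(L-93.7)+n*rad)/1000,1))[:3];r+=[round((c[1]/c[2]-60)*3.2)]
    print(th,"mouth far,cpl top far,near,centre, collar top far",r)
i=cv2.cvtColor(w["img"],cv2.COLOR_RGB2GRAY);print([(v,int(i[v,258])) for v in range(118,175)])
E
```

```text
24 mouth far,cpl top far,near,centre, collar top far [245, 301, 396, 350, 385]
26 mouth far,cpl top far,near,centre, collar top far [233, 292, 386, 341, 382]
28 mouth far,cpl top far,near,centre, collar top far [221, 283, 377, 332, 380]
30 mouth far,cpl top far,near,centre, collar top far [210, 275, 367, 323, 377]
32 mouth far,cpl top far,near,centre, collar top far [198, 266, 358, 314, 375]
34 mouth far,cpl top far,near,centre, collar top far [186, 258, 348, 305, 373]
36 mouth far,cpl top far,near,centre, collar top far [175, 250, 339, 296, 372]
[(118, 163), (119, 163), (120, 162), (121, 165), (122, 162), (123, 161), (124, 165), (125, 155), (126, 150), (127, 157), (128, 160), (129, 151), (130, 149), (131, 155), (132, 155), (133, 153), (134, 149), (135, 157), (136, 169), (137, 65), (138, 63), (139, 92), (140, 114), (141, 205), (142, 199), (143, 195), (144, 195), (145, 196), (146, 193), (147, 189), (148, 190), (149, 191), (150, 194), (151, 197), (152, 172), (153, 143), (154, 146), (155, 143), (156, 145), (157, 147), (158, 149), (159, 142), (160, 182), (161, 172), (162, 168), (163, 169), (164, 173), (165, 171), (166, 164), (167, 204), (168, 222), (169, 217), (170, 218), (171, 221), (172, 225), (173, 173), (174, 166)]
```

```bash
cat >> h.py <<'E'
from scipy.optimize import least_squares
def pred(w,p,pts):
    "gun points (L along gun mm, radial mm to +x side, lateral mm) -> pixels; p=[tilt deg, x mm, slip mm, y mm, side deg]"
    K=w["K"];T=np.linalg.inv(w["T_tool_cam"]);r=[]
    th,x,sl,y,sd=p
    M=R.from_euler("yx",[th,sd],degrees=True).as_matrix()  # gun z=M@[0,0,-1]
    for L,rad,lat in pts:
        q=np.array([x,y,-8.])+M@np.array([rad,lat,-(L-93.7+sl)])
        c=K@(T@np.append(q/1000,1))[:3]; r.append(c[:2]/c[2])
    return np.array(r)
E
python3 - <<'E'
from h import *
w=np.load("pics/w3.npz")
pts=[(0,12.5,0),(24,12.5,0),(62,19,0),(62,15.5,0),(62,0,-19),(62,0,19),(24,0,-12.5),(24,0,12.5)]
obs=np.array([209,250,342,361,273,486,323,437.])/3.2
def f(p):
    q=pred(w,p,pts); return np.r_[q[:4,1]-60-obs[:4],q[4:,0]-140-obs[4:]]
for free in ([0,1,2,3,4],[0,1,3,4],[0,2,3,4]):
    def g(z):
        p=np.zeros(5);p[free]=z;return np.r_[f(p)]
    z0=np.zeros(len(free));z0[0]=30
    r=least_squares(g,z0);print(free,r.x.round(2),r.fun.round(1))
E
```

```text
[0, 1, 2, 3, 4] [ 2.516e+01  9.170e+00  3.170e+00  1.000e-02 -2.500e-01] [-1.8  2.8 -0.1 -0.8  0.3 -0.3 -0.7  0.7]
[0, 1, 3, 4] [25.59  7.15  0.   -0.25] [-1.8  2.8 -0.1 -0.9  0.8 -0.8 -0.5  0.5]
[0, 2, 3, 4] [ 27.42 -10.2   -0.03  -0.26] [-2.2  2.7  0.6 -0.6  2.4 -2.3  0.2 -0.2]
```

Call:
jog_arm(
  motion=[
    {"offset":[0,0,24],"roll":0,"hand":20},
    {"offset":[0,0,44],"roll":0,"hand":20},
    {"offset":[0,0,64],"roll":0,"hand":20},
    {"offset":[2,0,82],"roll":0,"hand":20},
    {"offset":[7,0,91],"roll":0,"hand":20},
    {"offset":[12,0,100],"roll":0,"hand":20},
    {"offset":[9,0,101],"roll":0,"hand":20},
    {"offset":[6,0,102.5],"roll":0,"hand":20},
    {"offset":[4,0,103.5],"roll":0,"hand":20},
    {"offset":[4,0,103.5],"roll":0,"hand":20},
    {"offset":[-1,0,94],"roll":0,"hand":20},
    {"offset":[-6,0,85],"roll":0,"hand":20},
    {"offset":[-8,0,64],"roll":0,"hand":20},
    {"offset":[-8,0,44],"roll":0,"hand":20},
    {"offset":[-8,0,20],"roll":0,"hand":20},
    {"offset":[-8,0,0],"roll":0,"hand":20},
    {"offset":[-8,0,0],"roll":0,"hand":20},
    {"offset":[-8,0,0],"roll":0,"hand":20},
  ],
)

```text
clock: 7.6
tool_pos: [0.4757, 0.5136, 0.236]
orientation: [-179.9, 0.1, -65.0]
force: [-0.2, -0.2, -3.4]
opening: 0.0308
```

```bash
python3 - <<'E'
from h import *
from plant import cams
w=wrist("w4"); save(w["img"],(190,90,330,250),3.75,"pics/w4.png")
for n in("w3","w4"):
    x=np.load(f"pics/{n}.npz");i=cv2.GaussianBlur(cv2.cvtColor(x["img"],cv2.COLOR_RGB2GRAY),(3,1),0);print(n,[int(i[v,258]) for v in range(110,185)])
E
```

```text
w3 [159, 160, 159, 161, 158, 161, 161, 160, 162, 163, 162, 164, 162, 162, 165, 154, 149, 158, 162, 152, 151, 154, 155, 153, 150, 155, 169, 65, 67, 92, 114, 205, 199, 195, 194, 195, 192, 190, 190, 192, 194, 196, 169, 141, 144, 145, 145, 146, 147, 138, 165, 157, 157, 158, 159, 158, 159, 204, 222, 218, 219, 221, 225, 173, 166, 168, 169, 169, 169, 168, 168, 168, 170, 164, 166]
w4 [161, 161, 161, 161, 163, 160, 162, 161, 162, 160, 162, 153, 151, 163, 167, 158, 151, 155, 158, 157, 158, 153, 158, 153, 62, 80, 92, 105, 204, 197, 196, 195, 195, 195, 193, 190, 189, 190, 197, 175, 141, 143, 144, 144, 146, 146, 143, 145, 165, 173, 174, 175, 176, 177, 177, 172, 217, 221, 219, 218, 219, 218, 167, 171, 171, 172, 171, 172, 171, 172, 171, 170, 173, 162, 162]
```

View pics/w4.png

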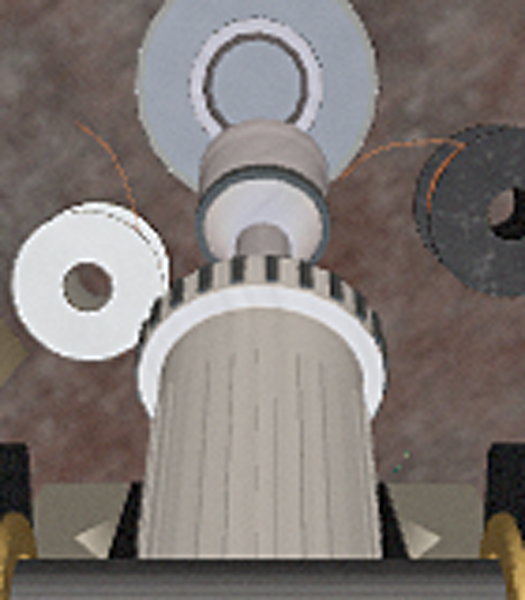

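```bash
cat >> h.py <<'E'
PT=[(0,12.5,0),(54,19,0),(62,19,0),(62,15.5,0),(62,0,-19),(62,0,19),(24,0,-12.5),(24,0,12.5),(24,12.5,0)]
def fitgun(w,V,U,free=(0,1,2,3,4)):
    "V rows of PT[:4]; U cols of PT[4:8]"
    free=list(free)
    def full(z): p=np.array([28,0,0,0,0.]);p[free]=z;return p
    def f(z):
        q=pred(w,full(z),PT);return np.r_[q[:4,1]-V[:4],q[4:8,0]-U]
    r=least_squares(f,full(0*np.array(free))[free]);p=full(r.x)
    return p,r.fun.round(1),pred(w,p,PT)[8,1].round(1)
E
python3 - <<'E'
from h import *
for n,V,U in(("w3",[125,160,167,172.6],np.array([273,486,323,437])/3.2+140),("w4",[121,158,166,171.8],np.array([137,386,196,330])/3.75+190)):
    w=np.load(f"pics/{n}.npz")
    for fr in((0,1,2,3,4),(0,1,3,4),(0,1,3)):print(n,*[np.round(a,2) for a in fitgun(w,V,U,fr)])
    print("foot",ray(w,((379,186) if n=="w3" else (0,0)) and ((140+379/3.2,60+186/3.2) if n=="w3" else (190+257/3.75,90+88/3.75)),.0081 if n=="w3" else .066))
E
```

```text
w3 [ 2.451e+01  8.800e+00  2.990e+00  1.000e-02 -2.500e-01] [ 0.1 -0.7  0.5  0.2  0.4 -0.4 -0.7  0.7] 142.2
w3 [24.92  6.95  0.    0.   -0.25] [ 0.1 -0.7  0.5  0.1  0.9 -0.9 -0.5  0.5] 142.2
w3 [24.92  6.95  0.    0.2   0.  ] [ 0.1 -0.7  0.5  0.1  1.  -0.8 -0.6  0.3] 142.2
foot [0.50341617 0.45272141 0.0081    ]
w4 [26.68  8.34  2.04  0.43 -0.74] [ 0.1 -0.2  0.4 -0.2  0.3 -0.3 -0.7  0.7] 139.2
w4 [26.96  7.01  0.    0.41 -0.74] [ 0.  -0.2  0.4 -0.3  0.6 -0.6 -0.6  0.5] 139.1
w4 [26.97  7.01  0.    0.98  0.  ] [ 0.  -0.2  0.4 -0.3  0.9 -0.3 -0.9  0.2] 139.1
foot [0.50314836 0.45448727 0.066     ]
```

Call:
jog_arm(
  motion=[
    {"offset":[0,0,20],"roll":0,"hand":20},
    {"offset":[0,0,44],"roll":0,"hand":20},
    {"offset":[0,0,64],"roll":0,"hand":20},
    {"offset":[2,0,85],"roll":0,"hand":20},
    {"offset":[7,0,94],"roll":0,"hand":20},
    {"offset":[12,0,103.5],"roll":0,"hand":20},
    {"offset":[9,0,104.5],"roll":0,"hand":20},
    {"offset":[7,0,105.5],"roll":0,"hand":20},
    {"offset":[5,0,106.5],"roll":0,"hand":20},
    {"offset":[5,0,106.5],"roll":0,"hand":20},
    {"offset":[0,0,97],"roll":0,"hand":20},
    {"offset":[-5,0,88],"roll":0,"hand":20},
    {"offset":[-8,0,64],"roll":0,"hand":20},
    {"offset":[-8,0,44],"roll":0,"hand":20},
    {"offset":[-8,0,20],"roll":0,"hand":20},
    {"offset":[-8,0,0],"roll":0,"hand":20},
    {"offset":[-8,0,0],"roll":0,"hand":20},
    {"offset":[-8,0,0],"roll":0,"hand":20},
  ],
)

```text
clock: 9.15
tool_pos: [0.4722, 0.5207, 0.2359]
orientation: [-180.0, 0.1, -65.0]
force: [-0.2, -0.7, -3.7]
opening: 0.0306
```

```bash
python3 - <<'E'
from h import *
x=wrist("w5");i=cv2.GaussianBlur(cv2.cvtColor(x["img"],cv2.COLOR_RGB2GRAY),(3,1),0);print([int(i[v,258]) for v in range(106,180)])
save(x["img"],(190,90,330,250),3.75,"pics/w5.png")
U=np.array([137,386,196,330])/3.75+190
for V in([117.5,156.5,165,170.5],):
  for fr in((0,1,2,3,4),(0,1,3,4)):print(*[np.round(a,2) for a in fitgun(x,V,U,fr)])
E
```

```text
[163, 162, 161, 161, 163, 161, 161, 161, 159, 158, 157, 155, 158, 165, 170, 162, 157, 158, 161, 161, 161, 161, 157, 170, 104, 65, 95, 85, 171, 199, 195, 197, 195, 195, 193, 191, 190, 190, 193, 196, 170, 146, 148, 150, 150, 150, 150, 151, 150, 150, 152, 180, 179, 179, 182, 180, 179, 180, 194, 222, 220, 217, 218, 221, 196, 173, 176, 177, 175, 175, 176, 175, 175, 176]
[28.45  7.97  1.09  0.42 -0.74] [ 0.1 -0.2  0.3 -0.1  0.3 -0.3 -0.8  0.8] 136.5
[28.61  7.24  0.    0.41 -0.74] [ 0.1 -0.2  0.3 -0.2  0.5 -0.5 -0.7  0.7] 136.4
```

Call:
jog_arm(
  motion=[
    {"offset":[0,0,-15],"roll":0,"hand":20},
    {"offset":[0,0,-45],"roll":0,"hand":20},
    {"offset":[0,0,-80],"roll":0,"hand":20},
    {"offset":[0,0,-115],"roll":0,"hand":20},
    {"offset":[5,1.5,-145],"roll":0,"hand":20},
    {"offset":[19,6,-168],"roll":0,"hand":20},
    {"offset":[42,13,-180],"roll":0,"hand":20},
    {"offset":[70,21,-180],"roll":0,"hand":20},
    {"offset":[98,30,-180],"roll":0,"hand":20},
    {"offset":[126,39,-180],"roll":0,"hand":20},
    {"offset":[154,47,-180],"roll":0,"hand":20},
    {"offset":[182,56,-180],"roll":0,"hand":20},
    {"offset":[210,64,-180],"roll":0,"hand":20},
    {"offset":[238,73,-180],"roll":0,"hand":20},
    {"offset":[266,82,-180],"roll":0,"hand":20},
    {"offset":[294,90,-180],"roll":0,"hand":20},
    {"offset":[322,99,-180],"roll":0,"hand":20},
    {"offset":[346,106,-180],"roll":0,"hand":20},
    {"offset":[364,111,-180],"roll":0,"hand":20},
    {"offset":[376,115,-180],"roll":0,"hand":20},
  ],
)

```text
clock: 10.87
tool_pos: [0.5263, 0.1293, 0.4136]
orientation: [179.8, -0.0, -65.1]
force: [-0.2, 0.4, -2.1]
opening: 0.0306
```

Call:
jog_arm(
  motion=[
    {"offset":[10,3,0],"roll":0.03,"hand":20},
    {"offset":[30,9,0],"roll":0.1,"hand":20},
    {"offset":[55,17,0],"roll":0.19,"hand":20},
    {"offset":[80,25,0],"roll":0.28,"hand":20},
    {"offset":[105,32,0],"roll":0.38,"hand":20},
    {"offset":[128,39,0],"roll":0.48,"hand":20},
    {"offset":[148,46,10],"roll":0.58,"hand":20},
    {"offset":[160,49,30],"roll":0.68,"hand":20},
    {"offset":[162,50,60],"roll":0.77,"hand":20},
    {"offset":[162,50,95],"roll":0.85,"hand":20},
    {"offset":[162,50,125],"roll":0.89,"hand":20},
    {"offset":[162,50,150],"roll":0.89,"hand":20},
    {"offset":[162,50,160],"roll":0.89,"hand":20},
    {"offset":[162,50,160],"roll":0.89,"hand":20},
    {"offset":[162,50,160],"roll":0.89,"hand":20},
  ],
)

```text
clock: 12.12
tool_pos: [0.5503, -0.0366, 0.2558]
orientation: [-180.0, -0.0, -116.0]
force: [0.8, 0.9, -1.9]
opening: 0.0303
```

```bash
python3 - <<'E'
from h import *
w=wrist("w6"); save(w["img"],(60,0,460,260),2,"pics/w6.png")
E
```

```text
(no output)
```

View pics/w6.png

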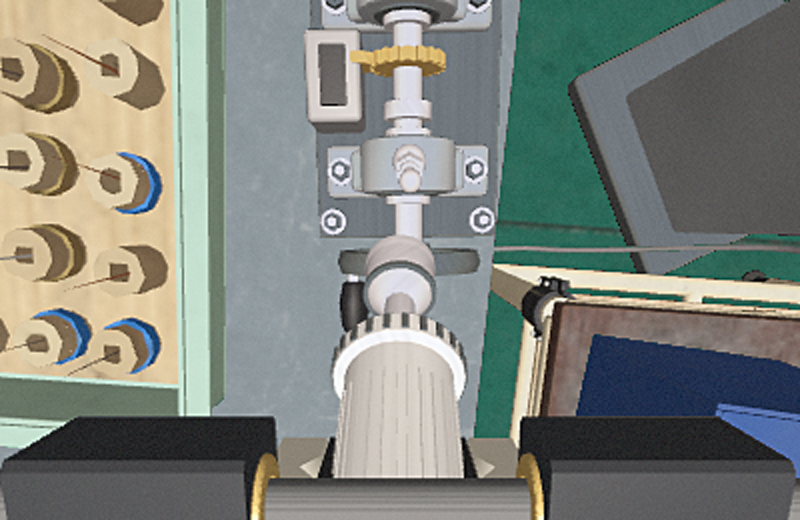

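The handwheel bearing's nipple ball is at crop (409,180), which is pixel (264.5,90). The hexagon behind it is at (408,158) and the plate's bolts are symmetric about u≈407, so the yaw matches the spindle. The handwheel is behind the coupler.

```bash
python3 - <<'E'
from h import *
w=np.load("pics/w6.npz")
b=ray(w,(264.5,90),.096);print("ball",b,totool(w,b).round(1))
for n,uv in(("boltL",(60+332/2,220/2)),("boltR",(60+482/2,219/2)),("boltL2",(60+340/2,171/2)),("boltR2",(60+475/2,170/2)),):
    p=ray(w,uv,.012 if n[-1]!='2' else .03);print(n,totool(w,p).round(1))
i=cv2.GaussianBlur(cv2.cvtColor(w["img"],cv2.COLOR_RGB2GRAY),(3,1),0)
print("col",[int(i[v,258]) for v in range(106,180)])
print("ball cols row90",i[90,252:278].tolist(),"rows col264",i[68:104,264].tolist())
U=np.array([333,466,363,437])/2+60
for fr in((0,1,2,3,4),(0,1,3,4)):print(*[np.round(a,2) for a in fitgun(w,[117,156.5,164.5,170.5],U,fr)])
p=fitgun(w,[117,156.5,164.5,170.5],U)[0]
th,x,sl,y,sd=p;M=R.from_euler("yx",[th,sd],degrees=True).as_matrix();print("mouth tool",np.array([x,y,-8])+M@[0,0,93.7-sl])
E
```

```text
ball [ 0.50601468 -0.11297671  0.096     ] [ 87.9   6.3 159.9]
boltL [ 69.6 -40.7 243.9]
boltR [ 70.1  54.3 243.9]
boltL2 [ 97.5 -33.3 225.9]
boltR2 [ 98.   46.7 225.9]
col [191, 192, 189, 189, 190, 189, 188, 188, 188, 188, 187, 185, 193, 199, 202, 194, 190, 190, 193, 193, 195, 194, 191, 203, 130, 84, 115, 107, 201, 229, 226, 226, 225, 225, 223, 222, 220, 220, 222, 226, 199, 176, 178, 181, 180, 182, 181, 181, 182, 182, 185, 213, 213, 213, 214, 216, 216, 212, 226, 251, 249, 248, 248, 250, 228, 205, 209, 208, 208, 209, 211, 208, 208, 209]
ball cols row90 [188, 188, 188, 189, 189, 189, 178, 170, 189, 214, 223, 223, 222, 222, 222, 221, 220, 206, 188, 185, 187, 187, 186, 186, 186, 185] rows col264 [175, 188, 186, 186, 182, 211, 220, 215, 180, 170, 219, 229, 193, 210, 226, 192, 169, 191, 219, 226, 227, 224, 222, 222, 221, 223, 221, 200, 106, 160, 230, 226, 225, 179, 228, 226]
[28.49  9.17  2.66  0.69 -0.59] [ 0.1 -0.4  0.6 -0.3  0.1 -0.1 -0.3  0.3] 136.1
[28.88  7.4   0.    0.68 -0.59] [ 0.  -0.4  0.6 -0.3  0.5 -0.5 -0.1  0.1] 136.0
mouth tool [52.59797183  1.51440712 72.01392401]
```

Call:
jog_arm(
  motion=[
    {"offset":[-2,1,5],"roll":0,"hand":20},
    {"offset":[-3,3,14],"roll":0,"hand":20},
    {"offset":[0,5,24],"roll":0,"hand":20},
    {"offset":[6,5.4,36],"roll":0,"hand":20},
    {"offset":[12,5.4,48],"roll":0,"hand":20},
    {"offset":[18,5.4,59],"roll":0,"hand":20},
    {"offset":[22,5.4,66],"roll":0,"hand":20},
    {"offset":[24,5.4,69.5],"roll":0,"hand":20},
    {"offset":[25,5.4,71],"roll":0,"hand":20},
    {"offset":[25,5.4,71],"roll":0,"hand":20},
    {"offset":[25,5.4,71],"roll":0,"hand":20},
  ],
)

```text
clock: 13.08
tool_pos: [0.5345, -0.0567, 0.1849]
orientation: [-180.0, 0.0, -116.0]
force: [1.2, -1.0, -2.9]
opening: 0.0303
```

```bash
python3 - <<'E'
from h import *
from plant import cams
w=wrist("w7"); s=cams.snapshot("scene");np.savez("pics/s7.npz",**s)
save(w["img"],(200,70,330,250),3.3,"pics/a.png");a=cv2.imread("pics/a.png")
c=proj(s,(.506,-.113,.12)).astype(int);print(c)
save(s["img"],(c[0]-30,c[1]-50,c[0]+40,c[1]+40),5,"pics/b.png");b=cv2.imread("pics/b.png")
o=np.zeros((600,800,3),np.uint8);o[:a.shape[0],:a.shape[1]]=a;o[:b.shape[0],440:440+b.shape[1]]=b;cv2.imwrite("pics/z7.png",o)
E
```

```text
[290 162]
```

View pics/z7.png

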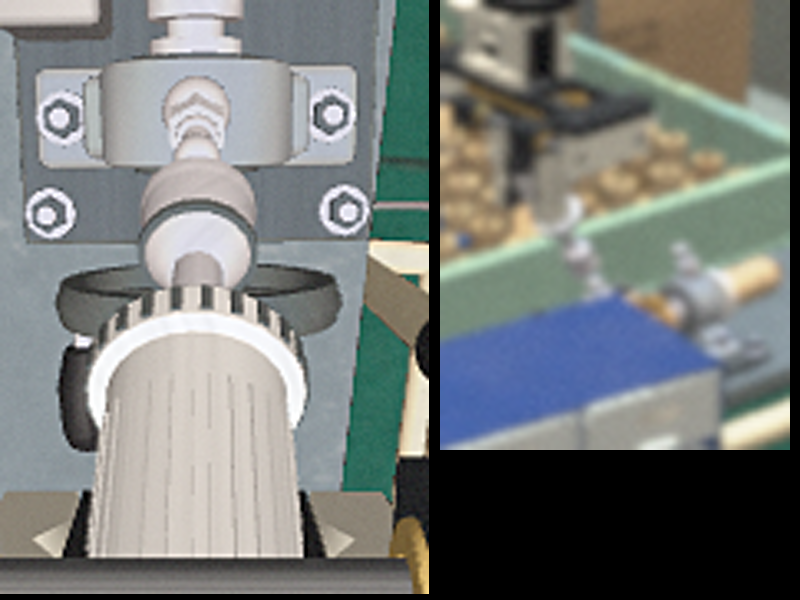

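The neck and ball of the nipple are at crop u≈197, the coupler at u≈198 and the bolts' midpoint at 198, so it is laterally aligned. The mouth sits just short of the ball. The scene crop shows the gun tilted the same way as the other nipple.

```bash
python3 - <<'E'
from h import *
w6=np.load("pics/w6.npz")
w=np.load("pics/w7.npz");i=cv2.cvtColor(w["img"],cv2.COLOR_RGB2GRAY)
b=ray(w6,(264.7,90.2),.096);print("ball tool",totool(w,b).round(1),"pix",proj(w,b))
c=200+197/3.3;print([(v,int(i[v,int(c)])) for v in range(90,160)])
for v in(108,110,112,114,116): print(v,i[v,248:272].tolist())
U=np.array([88,307,138,257])/3.3+200
print(*[np.round(a,2) for a in fitgun(w,[117,156.5,164.5,170.5],U)])
s=np.load("pics/s7.npz")
# scene: predicted gun axis pixels
T=w["T_wt"]
for th in(26,29,32):
  t=np.radians(th);m=np.array([.0526,.0013,.072,1]);k=np.array([.0526-.0937*np.sin(t)*1.3,.0013,.072-.0937*1.3*np.cos(t),1])
  print(th,proj(s,(T@m)[:3]).round(1),proj(s,(T@k)[:3]).round(1))
E
```

```text
ball tool [62.9  1.2 88.8] pix [259.528476   117.52120369]
[(90, 185), (91, 185), (92, 188), (93, 170), (94, 198), (95, 212), (96, 218), (97, 226), (98, 179), (99, 177), (100, 174), (101, 200), (102, 227), (103, 225), (104, 204), (105, 201), (106, 221), (107, 221), (108, 189), (109, 190), (110, 162), (111, 177), (112, 206), (113, 219), (114, 223), (115, 224), (116, 228), (117, 207), (118, 189), (119, 196), (120, 199), (121, 191), (122, 188), (123, 189), (124, 193), (125, 193), (126, 193), (127, 189), (128, 192), (129, 206), (130, 127), (131, 86), (132, 115), (133, 101), (134, 208), (135, 229), (136, 226), (137, 225), (138, 223), (139, 224), (140, 221), (141, 219), (142, 218), (143, 222), (144, 224), (145, 224), (146, 190), (147, 182), (148, 183), (149, 184), (150, 182), (151, 186), (152, 185), (153, 184), (154, 188), (155, 187), (156, 185), (157, 214), (158, 213), (159, 214)]
108 [189, 184, 159, 204, 223, 177, 187, 229, 225, 201, 193, 189, 189, 198, 218, 224, 208, 199, 226, 222, 161, 182, 184, 184]
110 [188, 185, 187, 210, 222, 163, 230, 204, 154, 172, 154, 162, 164, 190, 175, 171, 226, 198, 187, 226, 177, 185, 188, 184]
112 [188, 187, 187, 209, 229, 228, 228, 154, 179, 193, 203, 206, 207, 202, 196, 178, 186, 219, 226, 226, 181, 186, 184, 184]
114 [188, 186, 188, 190, 222, 204, 173, 205, 216, 223, 223, 223, 224, 223, 225, 218, 205, 183, 231, 206, 184, 184, 185, 185]
116 [190, 187, 190, 187, 161, 174, 209, 223, 226, 228, 228, 228, 226, 229, 227, 227, 221, 203, 169, 187, 187, 187, 187, 185]
[28.66  8.26  1.26  0.89 -0.31] [ 0.1 -0.4  0.6 -0.3  0.3 -0.3 -0.6  0.6] 136.1
26 [288.7 164.8] [277.8 142. ]
29 [288.7 164.8] [276.6 143.2]
32 [288.7 164.8] [275.5 144.4]
```

Call:
jog_arm(
  motion=[
    {"offset":[0,0,0],"roll":0,"hand":20},
    {"offset":[0,0,0],"roll":0,"hand":20},
    {"offset":[0,0,0],"roll":0,"hand":20},
    {"offset":[0,0,0],"roll":0,"hand":20},
    {"offset":[0,0,0],"roll":0,"hand":20},
    {"offset":[0,0,0],"roll":0,"hand":20},
    {"offset":[0,0,0],"roll":0,"hand":20},
    {"offset":[0,0,0],"roll":0,"hand":20},
    {"offset":[0,0,0],"roll":0,"hand":20},
    {"offset":[0,0,0],"roll":0,"hand":20},
    {"offset":[0,0,0],"roll":0,"hand":20},
    {"offset":[0,0,0],"roll":0,"hand":20},
    {"offset":[0,0,0],"roll":0,"hand":20},
    {"offset":[0,0,0],"roll":0,"hand":20},
    {"offset":[0,0,0],"roll":0,"hand":20},
  ],
)

```text
clock: 14.43
tool_pos: [0.534, -0.0568, 0.1844]
orientation: [-180.0, -0.0, -116.0]
force: [-0.4, -0.4, -2.2]
opening: 0.0303
```

Call:
jog_arm(
  motion=[
    {"offset":[1,0,1.7],"roll":0,"hand":20},
    {"offset":[2.5,0,4.3],"roll":0,"hand":20},
    {"offset":[4,0,6.9],"roll":0,"hand":20},
    {"offset":[5.5,0,9.5],"roll":0,"hand":20},
    {"offset":[7,0,12.1],"roll":0,"hand":20},
    {"offset":[8.5,0,14.7],"roll":0,"hand":20},
    {"offset":[10,0,17.3],"roll":0,"hand":20},
    {"offset":[11,0,19.1],"roll":0,"hand":20},
    {"offset":[11,0,19.1],"roll":0,"hand":20},
  ],
)

```text
clock: 15.18
tool_pos: [0.5298, -0.0666, 0.1656]
orientation: [-179.9, 0.0, -116.0]
force: [0.9, 2.0, 1.8]
opening: 0.0308
```

Call:
jog_arm(
  motion=[
    {"offset":[1,0,1.7],"roll":0,"hand":20},
    {"offset":[2,0,3.5],"roll":0,"hand":20},
    {"offset":[3,0,5.2],"roll":0,"hand":20},
    {"offset":[4,0,6.9],"roll":0,"hand":20},
    {"offset":[4.5,0,7.8],"roll":0,"hand":20},
    {"offset":[4.5,0,7.8],"roll":0,"hand":20},
  ],
)

```text
clock: 15.68
tool_pos: [0.5275, -0.0704, 0.1578]
orientation: [-180.0, 0.0, -116.0]
force: [-1.3, 5.3, 6.9]
opening: 0.0306
```

```bash
python3 - <<'E'
from h import *
w=wrist("w8");i=cv2.cvtColor(w["img"],cv2.COLOR_RGB2GRAY);print([int(i[v,258]) for v in range(100,176)])
save(w["img"],(200,70,330,250),3.3,"pics/w8.png")
E
```

```text
[220, 223, 236, 134, 101, 94, 198, 189, 186, 185, 186, 190, 145, 164, 196, 208, 217, 213, 184, 195, 203, 194, 189, 187, 191, 193, 191, 194, 191, 196, 153, 86, 100, 107, 174, 231, 225, 225, 223, 224, 222, 222, 219, 215, 219, 224, 214, 173, 175, 177, 178, 178, 178, 179, 178, 178, 181, 211, 211, 210, 212, 212, 213, 213, 223, 250, 248, 247, 246, 249, 229, 201, 208, 206, 209, 207]
```

Call:
jog_arm(
  motion=[
    {"offset":[1,0.4,1.7],"roll":0,"hand":20},
    {"offset":[2,0.7,3.5],"roll":0,"hand":20},
    {"offset":[3,0.7,5.2],"roll":0,"hand":20},
    {"offset":[3,0.7,5.2],"roll":0,"hand":20},
  ],
)

```text
clock: 16.07
tool_pos: [0.5263, -0.0726, 0.1532]
orientation: [-179.9, 0.1, -116.0]
force: [-0.1, 6.7, 8.8]
opening: 0.0305
```

```bash
python3 - <<'E'
from h import *
w=wrist("w9");i=cv2.cvtColor(w["img"],cv2.COLOR_RGB2GRAY);print([int(i[v,258]) for v in range(100,176)])
save(w["img"],(200,70,330,250),3.3,"pics/w9.png")
E
```

```text
[191, 222, 221, 222, 221, 230, 173, 105, 90, 165, 192, 186, 186, 187, 186, 187, 144, 180, 199, 213, 219, 202, 186, 196, 201, 195, 188, 190, 188, 192, 193, 193, 191, 193, 178, 83, 93, 114, 106, 235, 225, 223, 226, 223, 223, 222, 221, 219, 215, 222, 227, 203, 174, 177, 175, 177, 184, 210, 208, 210, 211, 212, 212, 212, 224, 250, 248, 246, 247, 247, 227, 204, 206, 209, 206, 207]
```

View pics/w9.png

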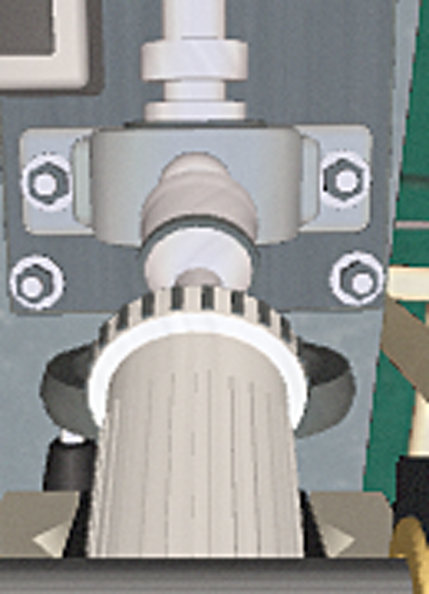

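The stroke has begun: the coupler ring has moved toward the collar and the exposed tube has shrunk. The coupler is over the nipple head, in line with the bearing at u≈198. I'll keep pushing.

Call:
jog_arm(
  motion=[
    {"offset":[1,0.4,1.7],"roll":0,"hand":20},
    {"offset":[2,0.7,3.5],"roll":0,"hand":20},
    {"offset":[3,1,5.2],"roll":0,"hand":20},
    {"offset":[3,1,5.2],"roll":0,"hand":20},
    {"offset":[3,1,5.2],"roll":0,"hand":20},
  ],
)

```text
clock: 16.53
tool_pos: [0.5251, -0.0747, 0.1488]
orientation: [-179.8, 0.2, -116.0]
force: [0.3, 7.1, 10.4]
opening: 0.0303
```

```bash
python3 - <<'E'
from h import *
from plant import ctrl
o=ctrl.get_obs();f=o["force"]-np.array([-.4,-.4,-2.2]);a=np.radians(64);n=np.array([.5*np.cos(a),.5*np.sin(a),.866])
print("axial",f@n,"perp",f-f@n*n,"advance",(o["tool_pos"]-[.534,-.0568,.1844])@-n*1000)
w=wrist("w10");i=cv2.cvtColor(w["img"],cv2.COLOR_RGB2GRAY);print([int(i[v,258]) for v in range(100,176)])
for st in(0,5,8,10,12,14):print(st,pred(w,[29,8,1,.7,-.4],[(24+st,12.5,0)])[0,1].round(1))
save(w["img"],(200,70,330,250),3.3,"pics/w10.png")
E
```

```text
axial 14.42370865426688 perp [-2.44654759  1.00509572  0.09837824] advance 40.792994366344516
[221, 222, 223, 199, 221, 223, 221, 223, 232, 170, 106, 93, 161, 194, 187, 187, 186, 187, 191, 152, 166, 194, 204, 216, 220, 194, 190, 198, 202, 192, 189, 189, 192, 192, 194, 194, 190, 189, 206, 88, 82, 116, 105, 206, 230, 226, 224, 223, 224, 222, 223, 218, 216, 218, 223, 227, 179, 209, 211, 209, 210, 212, 212, 212, 222, 251, 248, 246, 246, 248, 227, 204, 206, 209, 209, 206]
0 135.8
5 140.2
8 143.0
10 144.8
12 146.7
14 148.6
```

View pics/w10.png

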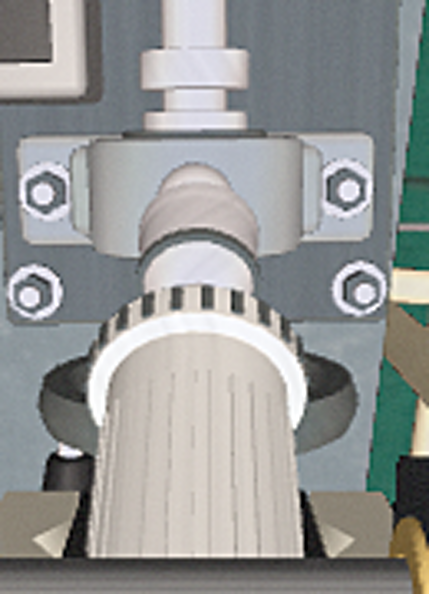

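All three signs agree on about 10 mm of stroke: the ring's shift in the image, an axial push of 14.4 N, and an advance of 40.8 mm. I'll push slightly further for margin and let it settle.

Call:
jog_arm(
  motion=[
    {"offset":[0.5,0,0.9],"roll":0,"hand":20},
    {"offset":[0.9,0,1.6],"roll":0,"hand":20},
    {"offset":[0.9,0,1.6],"roll":0,"hand":20},
    {"offset":[0.9,0,1.6],"roll":0,"hand":20},
    {"offset":[0.9,0,1.6],"roll":0,"hand":20},
    {"offset":[0.9,0,1.6],"roll":0,"hand":20},
    {"offset":[0.9,0,1.6],"roll":0,"hand":20},
    {"offset":[0.9,0,1.6],"roll":0,"hand":20},
  ],
)

```text
clock: 17.25
tool_pos: [0.5248, -0.0753, 0.1474]
orientation: [-179.8, 0.2, -116.0]
force: [1.0, 6.8, 12.2]
opening: 0.0304
```

```bash
python3 - <<'E'
from h import *
from plant import ctrl,order
o=ctrl.get_obs();f=o["force"]-np.array([-.4,-.4,-2.2]);a=np.radians(64);n=np.array([.5*np.cos(a),.5*np.sin(a),.866])
ax=f@n;adv=(o["tool_pos"]-[.534,-.0568,.1844])@-n*1000
w=wrist("w11");i=cv2.cvtColor(w["img"],cv2.COLOR_RGB2GRAY);e=140+int(np.argmax(np.diff(i[140:150,258].astype(int))))+1
print("axial",ax,"adv",adv,"edge row",e,i[138:172,258].tolist())
if 12.5<ax<17 and adv>40 and e>=143: print(order.close_job())
E
```

```text
axial 16.046507414572478 adv 42.391308864950915 edge row 145 [186, 196, 156, 86, 105, 112, 139, 233, 226, 224, 224, 222, 223, 221, 220, 218, 220, 222, 193, 207, 210, 210, 210, 211, 215, 213, 225, 250, 248, 246, 246, 249, 226, 206]
the job is handed in; nothing more can be done
None
```

The grease gun is snapped onto the nipple next to the handwheel, with about 11.5–12 mm of its 14 mm stroke pushed in. The gripper is still holding it there. I handed the job in at about 17.3 s of the 42 s allowed; no verdict was reported.

- **Tilting the gun:** the jog only turns the tool about its own axis. I lifted the gun until just its coupler was left in the cup, then pivoted it in the jaws against the cup's rim in three nudges.
- **Sighting:** I held the mouth about 14 mm clear of the head for over a second. The sideways error there was about 1 mm.
- **Stroke:** three last checks agree. The tool had advanced 42.4 mm, of which about 30.7 mm was the distance to the seat. The axial push was about 16 N, and the coupler ring in the image had moved in by about 11–12 mm.

**What did not come out exact:**
- The tilt measured about 28.5–29.5° instead of 30°.
- The gun shifted about 7–8 mm sideways in the pads while it was being tilted, but the grip stayed firm.
- A sideways force of 2–3 N on the coupler remained when last checked, before the final push. Small corrections only partly relieved it.
- I judged the snap from the advance and the ring's movement. I did not tug on the gun to test it.
- I did not take a last picture of the other objects. I steered clear of them, and the force readings showed no unexpected contact.

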